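# Load the sloped canister rack and shut its keeper

## Task

Get the rack of sample canisters ready to be carried: with a fingertip, gently nudge each of the two canisters that lie at the low end of the rack's sloping gutters up its own gutter against the spring buffer at the top, until the catch springs up behind it and it cannot roll back. Then push the wire keeper over from behind so that it swings down in front of both canisters. Nothing is to be picked up or lifted off the rails, and leave the spare canister and the two weights beside the rack alone.

Things in the scene. Friction and masses are not known exactly. Their poses are not given: they have to be found in the camera images.
- left_canister: Polished stainless cylinder with a ribbed screw lid, 44 mm diameter, 50 mm long, about 0.25 kg, slippery. It lies across the left gutter of the rack (seen with the low end towards you) and rolls along it on two steel rods; at first it rests at the low end, against a rubber cross bar 9 mm high. Origin at its centre, y along its axis.
- right_canister: Polished stainless cylinder with a ribbed screw lid, 44 mm diameter, 50 mm long, about 0.25 kg, slippery. It lies across the right gutter of the rack (seen with the low end towards you) and rolls along it on two steel rods; at first it rests at the low end, against a rubber cross bar 9 mm high. Origin at its centre, y along its axis.
- left_home (a point): Centre of the left canister when home, 22 mm above the left gutter's rods. x points up along the gutter (12 degrees above level), y to the left across it, z square to it. The canister starts 95 mm downhill of it. Gutters: 57 mm apart, 54 mm wide, walls 12 mm above the rods (outer ears beside home: 39 mm). End plate 43 mm uphill of home, its top 11 mm higher than home along z.
- right_home (a point): Centre of the right canister when home, 22 mm above the right gutter's rods. x points up along the gutter (12 degrees above level), y to the left across it, z square to it. The canister starts 95 mm downhill of it. Gutters: 57 mm apart, 54 mm wide, walls 12 mm above the rods (outer ears beside home: 39 mm). End plate 43 mm uphill of home, its top 11 mm higher than home along z.
- left_catch (a joint): Sprung wire catch with a white nylon nose, 12 mm wide, in a slot in the middle of the left gutter's floor; a canister rolling up presses it down and it springs up behind. rad: 0 = up (nose 7 mm above the rods, 17 mm downhill of the home centre), about 0.25 = pressed below the rods. A finger reaching lower than 9 mm above the rods there holds it down.
- right_catch (a joint): Sprung wire catch with a white nylon nose, 12 mm wide, in a slot in the middle of the right gutter's floor; a canister rolling up presses it down and it springs up behind. rad: 0 = up (nose 7 mm above the rods, 17 mm downhill of the home centre), about 0.25 = pressed below the rods. A finger reaching lower than 9 mm above the rods there holds it down.
- bail_bar (a point): Middle of the cross bar of the wire keeper, a steel bail that spans both gutters: bar 6 mm thick, 121 mm long, parallel to the gutters' y, on two arms of 40 mm. Its pivots lie midway between the two home points, 2 mm above them along z, so the bar passes well over canisters that are home. Same frame as the bail, turning with it.
- bail (a joint): Keeper angle, rad. 0 = leaning back uphill, 50 degrees from the gutters' z, over the end plate; 0.87 = bar straight over the pivots; 2.6 = shut, bar lying across both gutters 39 mm downhill of home and 18 mm above the rods. Stiff enough to stay while it leans back; falls shut by itself from about 1.4 on.
- spare_canister: A third canister of the same make, 44 mm wide, 50 mm high, standing upright. Stands on the bench near the rack, to be left alone. Origin at the centre of its underside.
- weight_brass: Brass calibration weight with a knob, 22 mm wide, 33 mm high. Stands on the bench near the rack, to be left alone. Origin at the centre of its underside.
- weight_steel: Grey steel calibration weight with a knob, 20 mm wide, 27 mm high. Stands on the bench near the rack, to be left alone. Origin at the centre of its underside.
- left_buffer (a joint): Rubber-tipped spring buffer at the top of the left gutter, m: 0 = out, 0.003 = canister home (1.4 N; 0.35 N per mm), 0.014 = bottomed (canister 11 mm past home). Push the canister a few mm past home; when the finger withdraws, the buffer sets it back on the catch.
- right_buffer (a joint): Rubber-tipped spring buffer at the top of the right gutter, m: 0 = out, 0.003 = canister home (1.4 N; 0.35 N per mm), 0.014 = bottomed (canister 11 mm past home). Push the canister a few mm past home; when the finger withdraws, the buffer sets it back on the catch.
Not all that is in view belongs to the job. What is shaped like the left_canister but red or yellow is not meant.

How it is judged:
On the way, in this order (a step that is already met when the one before it is completed fails the run):
1. both canisters are home in their gutters, held by the catches, the keeper still back (x of left_canister in the frame of left_home between -0.006 and 0.006 m and z of left_canister in the frame of left_home between -0.005 and 0.005 m and value of joint each of left_catch, right_catch below 0.1 rad and x of right_canister in the frame of right_home between -0.006 and 0.006 m and z of right_canister in the frame of right_home between -0.005 and 0.005 m and value of joint bail below 1.5 rad), for 0.2 s.
2. the keeper is shut in front of them (value of joint bail above 2.45 rad), for 0.2 s.
At the end, for the whole second after the job is handed in: Each canister rests within 6 mm of its home along the gutter and 5 mm in height, its catch up (under 0.1 rad) behind it and not moving (under 20 mm/s); the keeper is shut (over 2.45 rad) (x of left_canister in the frame of left_home between -0.006 and 0.006 m and z of left_canister in the frame of left_home between -0.005 and 0.005 m and value of joint each of left_catch, right_catch below 0.1 rad and x of right_canister in the frame of right_home between -0.006 and 0.006 m and z of right_canister in the frame of right_home between -0.005 and 0.005 m and value of joint bail above 2.45 rad and linear speed of each of left_canister, right_canister below 0.02 m/s); the robot touches nothing.
It fails at once if a canister is lifted off its rods by more than 10 mm (z of left_canister in the frame of left_home above 0.01 m or z of right_canister in the frame of right_home above 0.01 m).
It fails at once if a canister is pushed with more than 40 N (contact force between the fingers and left_canister above 40 N or contact force between the fingers and right_canister above 40 N).
It fails at once if the spare canister or a weight is shifted by more than 15 mm (distance of any of spare_canister, weight_brass, weight_steel from where it was at the start of the episode above 0.015 m).
It also fails if it takes over 54 s, if anything falls off the work surface, if the arm or the gripper's body presses on something with over 40 N, if the wrist force passes 120 N, or if a joint passes its speed limit or range.

## Robot

A 6-joint arm with a two-finger parallel gripper is mounted at the origin on a cart in front of the work surface, level with it; the furniture and walls round the work are solid. World frame = base frame: x ahead of the robot, y to its left, z up, the work surface at z = 0. Lengths are in m, angles in rad, forces in N, time in s.
With the tool pointing down it reaches from about 0.325 to 0.925 m from the base axis. Payload 3.1 kg.
Tool frame: the origin (TCP) lies between the finger pads; the fingertips stand 25 mm ahead of it and the grasp point (between the pads) lies 6 mm ahead of it (robot.tip_reach is the distance from the TCP to the fingertips, in m); z points along the fingers, y is the line along which they close (so a half turn about z gives the same grasp; the last joint's range is limited). The gripper opens to 85 mm and grips with 20 to 120 N. Pads are 22 mm wide; open, the fingers measure 114 mm over their backs; the gripper's body (76 mm by 85 mm) begins 54 mm behind the grasp point. The pads swing forward as they close: fully open they stand 13 mm farther back than shut.
Start: joints at [1.155, 0.217, 1.613, -0, 1.311, -0.112], TCP at [0.187, 0.596, 0.256] pointing down, gripper open.
Joint ranges: [-2.75, 2.75], [-0.78, 2.1], [0.31, 2.55], [-1.13, 4.27], [0.13, 2.63], [-2.58, 2.58]. Speed limits (rad/s): [2.79, 2.79, 3.14, 3.14, 3.14, 3.14].

## Interface

Orientations are given as a 3x3 rotation matrix whose columns are the frame's x, y, z axes.
In Python, from rig import robot, cams, job gives the robot as it stands.
- The arm moves only by the tool carry_out, never from a script. Its argument "deltas" is a list that holds one entry, the list of rows, each a list of 7 numbers: the shift along the tool's x, y, z scaled (see below), then the turn, a rotation vector about the tool's x, y, z scaled (see below), then the opening, from 0 (shut) to 1 (fully open). In form: [[[dx, dy, dz, rx, ry, rz, gripper], ...]]. A call has 1 to 8 rows; each row is the pose to reach, as a shift and turn from the pose commanded when the call began, along the tool's axes at that moment; what a row does not reach only later rows make up. The controller multiplies each number of a shift by 0.4 m and each number of a turn by 0.5 rad. A row lasts 1/10 s, in which the tool goes at most 50 mm and 8.59 degrees, less where a joint would pass 70% of its speed; a pose out of reach is approached as far as the arm can. A call with a number of a shift or a turn outside -1 to 1 is refused whole. A call with a gripper value outside its range is refused whole. The fingers move at their own pace and stop on an object; "squeeze" is the grip in N (left out, the last holds). Time passes only in rows, so rows that repeat a pose let the fingers close. It gives the time, the measured TCP pose, the force, the opening and the grip force at its end, in the units of the state.
- robot.observe(): the state, without advancing time (a new reading comes with each control period).
- cams.camera(name): name is "side" or "top" or "wrist"; returns (picture, depth): 400x640x3 uint8, red, green, blue; 400x640 float32, m along the optical axis (not along the pixel's ray), 0 where there is no reading.
- cams.get_calibration(name): a dict with "intrinsics" (3x3 intrinsics, pixels), "R" (3x3) and "t" (3): a world point X has camera coordinates R X + t. Camera axes: x right, y down, z forward; pixel columns grow to the right and rows downward; lengths in m; the calibration is good to about 2 mm. A picture is of the moment at which its call begins: read the wrist's pose just before it. get_calibration takes no time and is no camera call; for the wrist camera it gives the pose at the moment of the call.
- job.finish_job(): hands the job in; it is judged then, once.
The state is a dict: "clock": time; "joints": joint angles; "qd": joint speeds; "joint_efforts": joint torques, N m; "tool_pos": TCP position; "tool_rot": TCP orientation; "wrist_force": force on the tool from outside, world axes, zero at the start; "ft_torque": the same for the moment, N m; "width": opening from 0.0 (shut) to 1.0 (fully open); "grip_force": force on a finger pad.
Only numpy, scipy, OpenCV 4.12 (cv2) and the standard library are available. Lean on these libraries where they do the work, as an engineer would, in place of code of your own. Each camera call takes 0.05 s, during which the arm holds its last target. There are 200 camera calls.

## Working session

There is one attempt and no reset: what is moved stays moved. The work goes in short steps, Python scripts to look and compute and a tool call to move; the robot and the scene stay as the last step left them, time stands still between calls to the robot, and variables do not carry over. Pictures are saved under pics/ and viewed, at most 10 in all, crops included, and the job is handed in when it is done.

Besides the shell and the picture viewer there is one more tool, called by a JSON object that holds its "name" and its "arguments", one argument or row to a line. carry_out: Moves the arm, as the interface text tells. Its arguments: {"type":"object","properties":{"deltas":{"type":"array","items":{"type":"array","items":{"type":"array","items":{"type":"number"}}}},"squeeze":{"type":"number"}},"required":["deltas"]}

```bash
mkdir -p pics; ls; python3 - <<'E'
from rig import robot,cams,job
import cv2,numpy as np
s=robot.observe();print(s['clock'],s['tool_pos'],s['tool_rot'])
for n in('top','side'):
    p,d=cams.camera(n);cv2.imwrite(f'pics/{n}0.png',p[:,:,::-1]);np.savez(f'{n}0.npz',p=p,d=d)
    c=cams.get_calibration(n);print(n,c)
E
```

```text
pics
0.0 [0.18663178 0.59568175 0.25493703] [[-9.54220089e-01  2.99103802e-01 -9.68609236e-04]
 [ 2.99105264e-01  9.54217473e-01 -2.24823018e-03]
 [ 2.51809665e-04 -2.43502252e-03 -9.99997004e-01]]
top {'intrinsics': array([[490.44756798,   0.        , 323.26381279],
       [  0.        , 490.44756798, 193.25646419],
       [  0.        ,   0.        ,   1.        ]]), 'R': array([[ 0.00329034, -0.999905  ,  0.01338522],
       [-0.99733724, -0.00425647, -0.0728033 ],
       [ 0.07285336, -0.01311003, -0.99725649]]), 't': array([0.30147064, 0.51685238, 1.26014172])}
side {'intrinsics': array([[492.5467495 ,   0.        , 326.91322609],
       [  0.        , 492.5467495 , 200.56484353],
       [  0.        ,   0.        ,   1.        ]]), 'R': array([[-0.99915155,  0.03953444,  0.01154165],
       [ 0.01672842,  0.6456558 , -0.76344532],
       [-0.03763432, -0.7626045 , -0.64576934]]), 't': array([ 0.49804043, -0.12886797,  1.33202069])}
```

View pics/top0.png

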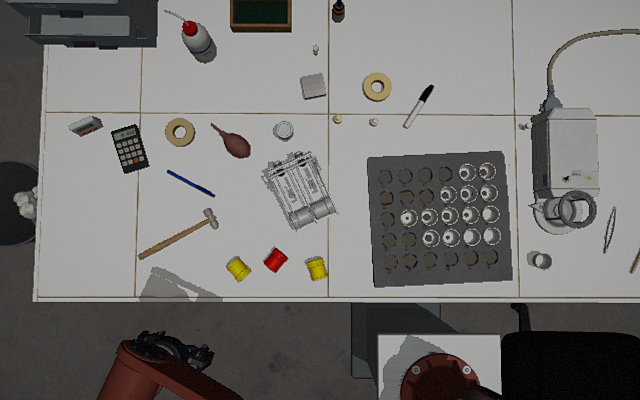

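View pics/side0.png

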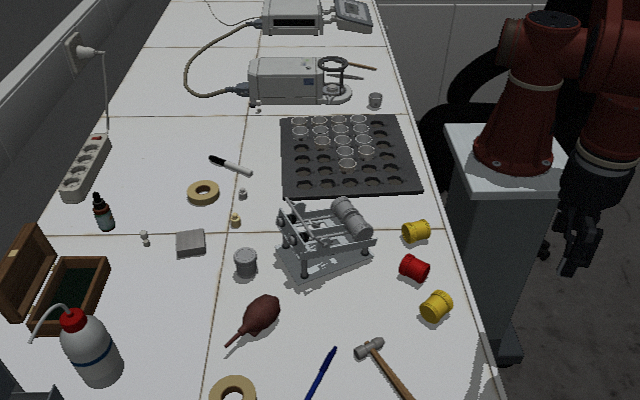

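The rack is at about (300,190) in the top view, with its low end towards the robot (canisters near (303,220) and (326,212)). The spare canister is at (283,130) and the weights at (337,119) and (373,122). Next I'll enlarge the rack in both views.

```bash
cat > h.py <<'E'
import numpy as np,cv2
from rig import robot,cams,job
def pts(n,d,c=None):
    c=c or cams.get_calibration(n);K=c['intrinsics']
    v,u=np.mgrid[:d.shape[0],:d.shape[1]]
    X=np.stack([(u-K[0,2])/K[0,0]*d,(v-K[1,2])/K[1,1]*d,d],-1)
    return (X-c['t'])@c['R']
E
python3 - <<'E'
from h import *
t=np.load('top0.npz');s=np.load('side0.npz')
a=cv2.resize(t['p'][140:240,250:350],(600,600),interpolation=2)[:,:,::-1]
cv2.imwrite('pics/topc.png',a)
b=cv2.resize(s['p'][185:295,265:395],(780,594)[0:2],interpolation=2)[:,:,::-1] if 0 else cv2.resize(s['p'][190:290,265:395],(780,600),interpolation=2)[:,:,::-1]
cv2.imwrite('pics/sidec.png',b)
P=pts('top',t['d'])
np.set_printoptions(precision=0,suppress=True,linewidth=250)
print((P[145:240:4,255:345:4,2]*1000))
E
```

```text
[[  -1.    2.    2.    0.    2.    0.    1.   -2.    1.   -2.   -5.   -1.   -0.    4.    5.    4.   -2.   -0.    3.    1.   -4.   -2.    0.]
 [  -0.   -2.   -4.   -1.    1.   -1.    1.   -1.    1.   -0.    1.    1.    0.   -1.   -0.    3.    1.   -1.   -4.    1.   -5.   -5.    2.]
 [  -2.   -1.    1.    1.   -2.    1.   -3.    2.    1.   -4.  103.  108.   -1.   88.  107.   -4. 1290.   -1.   -1.    2.   -1.    0.    3.]
 [   1.   -1.   -2.   -3.    0.    4.   -0.   -5.   -2.    1.  103.  107.  111.   73.   73.  126.    0.   -4.    4.    1.    2.    0.    1.]
 [   3.   -2.   -0.   -4.   -3.    7.  108.   -0.   73.  109.   73.  102.  123.  126.   68.  113.    0.    5.    6.    1.    5.   -1.   -0.]
 [  -2.   -3.    2.   -0.   -4.  110.  106.  110.   76.   72.  126.  126.  105.   66.   74.   88.    1.   -3.    0. 1290.   -1.   -6.    0.]
 [   2.   -1.    1.    0.   76.  107.  101.   99.  127.  128.   64.   68.    7.    7.   66.   63.   94.    2.    3.    1.   -1.    1.    4.]
 [   1.    1.    6.    0.   74.   71.  126.  110.   66.   64.   66.   74.    8.    7.   65.   60.   96.   -0.   -
[... 1584 characters left out ...]
2.    2.   -0.   -0.    2.    4.    3.   -7.    2.   62.   93.   89.   89.   89.   78.   39.   38.    0.    2.    0.    0.   -1.    1.]
 [   0.   -5.    2.    1.    1.    4.   -1.   -0.    3.    3.   89.   91.   78.   40.    2.   -3.    0.   -1.    2.    2.   -0.    1.    5.]
 [   3.    7.   -1.   -1.    0.   -4.   -1.   -0.   -2.   -4.   50.   37.    1.    2.    2.   -0.   -4.    0.    1.   -0.    1.    3.   -4.]
 [   2.   -4.    0.   -2.   -5.    2.   -2.    4.   -0.   -3.    1.   -0.   -4.    0.    3.    7.    2.    1.   -4.    4.    2.   -3.    0.]
 [  -2.   -4.    1.    5.    3.    5.    3.    2.   -1.    3.   -1. 1290.    2.   -3.    1.   -1.    1.    2.   -9.    1.    2.   -3.   -1.]]
```

View pics/topc.png

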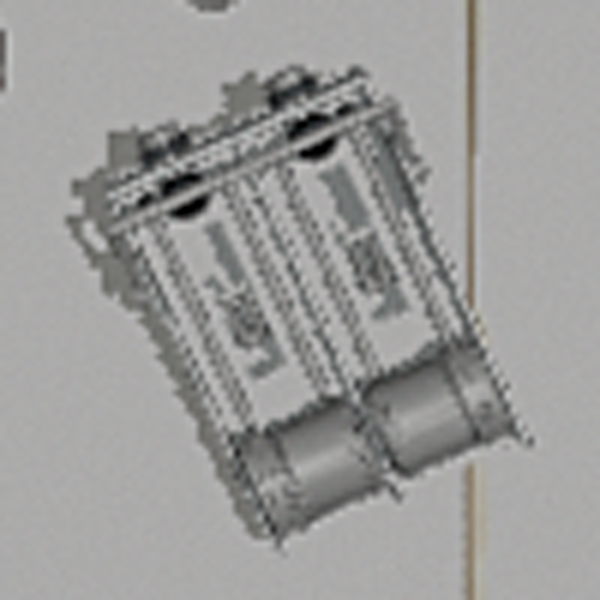

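View pics/sidec.png

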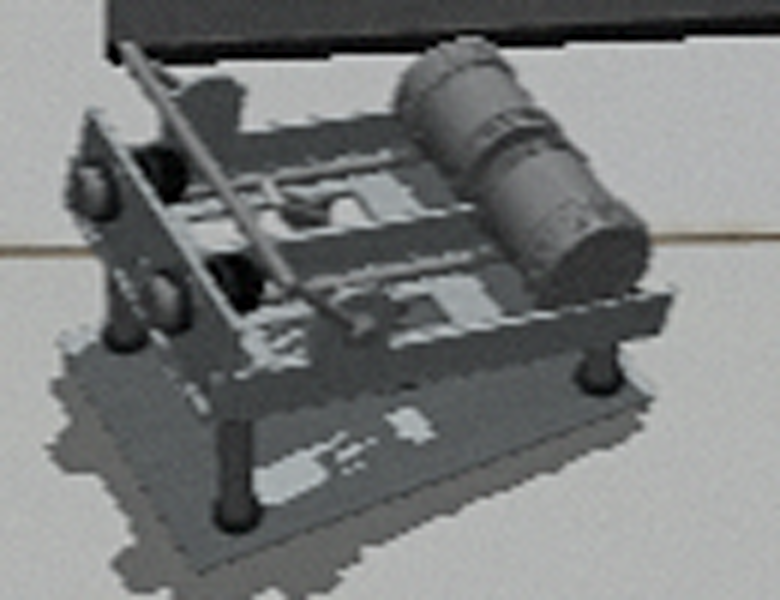

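```bash
python3 - <<'E'
from h import *
np.set_printoptions(precision=4,suppress=True)
for n,box in(('top',(145,240,255,345)),('side',(190,290,265,395))):
    z=np.load(n+'0.npz');P=pts(n,z['d'])[box[0]:box[1],box[2]:box[3]].reshape(-1,3)
    B=P[(P[:,2]>.118)&(P[:,2]<.14)]
    (vx,vy,x0,y0)=cv2.fitLine(B[:,:2].astype(np.float32),cv2.DIST_HUBER,0,.01,.01).ravel()
    l=np.array([vx,vy])*np.sign(vy); up=np.array([l[1],-l[0]])
    s=B[:,:2]@l; m=(s.max()+s.min())/2
    o=np.median(B[:,:2]@up)
    print(n,'bar',len(B),'mid',m*l+o*up,'len',np.ptp(s),'zmed',np.median(B[:,2]),'left',l,'up',up,'yaw',np.degrees(np.arctan2(up[1],up[0])))
    C=P[(P[:,2]>.080)&((P[:,:2]@up)<o-.08)&(P[:,2]<.105)]
    u=C[:,:2]@up;w=C[:,:2]@l
    rect=[np.percentile(w,q) for q in(1,50,99)]
    T=C[C[:,2]>np.percentile(C[:,2],75)]
    print(' can top z',np.percentile(C[:,2],[50,90]),'u-o med(all) ',np.median(u)-o,np.median(T[:,:2]@up)-o,'lat',np.array(rect)-m)
    # sphere-free circle fit in (u,z)
    A=np.c_[2*u,2*C[:,2],np.ones(len(u))];r=np.linalg.lstsq(A,u*u+C[:,2]**2,rcond=None)[0]
    print(' circ u-o',r[0]-o,'z',r[1],'R',np.sqrt(r[2]+r[0]**2+r[1]**2))
E
```

```text
top bar 141 mid [0.5687 0.3805] len 0.12483668274679904 zmed 0.12599698419393687 left [-0.4243  0.9055] up [0.9055 0.4243] yaw 25.107224
 can top z [0.0886 0.0931] u-o med(all)  -0.11682773836945681 -0.11705861301642362 lat [-0.0514  0.0041  0.0529]
 circ u-o -0.1164392716077195 z 0.07758266109363193 R 0.015597210301629348
side bar 166 mid [0.5702 0.3824] len 0.1277816593718468 zmed 0.12754525643742542 left [-0.4301  0.9028] up [0.9028 0.4301] yaw 25.472914
 can top z [0.0899 0.0938] u-o med(all)  -0.11225456981859638 -0.11624303050665274 lat [-0.0508  0.0084  0.0547]
 circ u-o -0.11679674710980226 z 0.07807162844997667 R 0.015865245381698614
```

The views show two dark-ribbed canisters end to end at the low end. The bail is leaning back over the end plate, and the views agree on its position to about 2 mm. Next I'll work out the rack frame and the first move.

```bash
cat >> h.py <<'E'
from scipy.spatial.transform import Rotation as Ro
yaw=np.radians(25.25);up=np.array([np.cos(yaw),np.sin(yaw),0]);l=np.array([-up[1],up[0],0])
RT=np.c_[-up,l,[0,0,-1]]
mid=np.array([.5476,.3712,.092])
def W(u,w,z): return np.r_[(mid+u*up+w*l)[:2],z]   # u uphill horizontally from home, w left
def go(tgt,R=RT):
    s=robot.observe();T=s['tool_rot'];d=T.T@(np.array(tgt)-s['tool_pos']);r=Ro.from_matrix(T.T@R).as_rotvec()
    print('row',np.round(d/.4,3),np.round(r/.5,3))
def st():
    s=robot.observe();q=s['tool_pos']-mid;print(s['clock'],'u',q@up,'w',q@l,'z',s['tool_pos'][2],'F up/left/z',s['wrist_force']@up,s['wrist_force']@l,s['wrist_force'][2],s['width'])
E
python3 - <<'E'
from h import *
st();go(W(-.145,.0285,.20))
E
```

```text
0.1 u -0.23063597576464856 w 0.35706659335914837 z 0.2551011321413798 F up/left/z -0.6810004775653274 0.3897728683618529 0.15828539166740627 1.0010782766220994
row [-0.714 -0.459  0.139] [-0.004 -0.002 -1.489]
```

{"name": "carry_out", "arguments": {
  "deltas": [
    [[-0.1,-0.065,0.0,0,0,-0.25,0],[-0.2,-0.13,0.0,0,0,-0.5,0],[-0.3,-0.2,0.0,0,0,-0.75,0],[-0.4,-0.26,0.0,0,0,-1,0],[-0.5,-0.325,0.05,0,0,-1,0],[-0.6,-0.39,0.1,0,0,-1,0],[-0.714,-0.459,0.139,0,0,-1,0],[-0.714,-0.459,0.139,0,0,-1,0]]
  ]
}}

```text
clock: 0.9
tool_pos: [0.4056, 0.3314, 0.198]
tool_rot: [[-0.982, -0.19, -0.003], [-0.19, 0.982, -0.004], [0.004, -0.003, -1.0]]
wrist_force: [-0.0, 1.3, -0.4]
width: 0.001
grip_force: 0.0
```

```bash
python3 - <<'E'
from h import *
st();go(W(-.145,.0285,.20))
E
```

```text
0.9 u -0.14540831710489552 w 0.024538665475811433 z 0.19798308813692111 F up/left/z 0.5104247878624726 1.1603401929708348 -0.3740815037457687 0.0005795301323373431
row [ 0.001  0.01  -0.005] [-0.006 -0.008 -0.499]
```

{"name": "carry_out", "arguments": {
  "deltas": [
    [[0,0.01,-0.005,0,0,-0.25,0],[0,0.01,-0.005,-0.006,-0.008,-0.5,0],[0,0.01,-0.005,-0.006,-0.008,-0.5,0]]
  ]
}}

```text
clock: 1.2
tool_pos: [0.4034, 0.3399, 0.2026]
tool_rot: [[-0.902, -0.431, 0.002], [-0.431, 0.902, 0.004], [-0.004, 0.003, -1.0]]
wrist_force: [-0.5, -1.2, 0.5]
width: 0.001
grip_force: 0.0
```

```bash
python3 - <<'E'
from h import *
st()
c=cams.get_calibration('wrist');p,d=cams.camera('wrist')
cv2.imwrite('pics/w1.png',p[:,:,::-1])
P=pts('wrist',d,c)-mid
U=P@up;L=P@l;Z=P[...,2]+mid[2]
ok=(d>0)&(U>-.13)&(U<.06)&(abs(L)<.075)&(Z>.02)
C=ok&(Z>.080)&(U<-.065)
print('can n',C.sum())
for side in(1,-1):
    m=C&(L*side>.008)
    if m.sum()<50: continue
    u,z=U[m],Z[m];A=np.c_[2*u,2*z,np.ones(len(u))];r=np.linalg.lstsq(A,u*u+z*z,rcond=None)[0]
    print(side,'z98',np.percentile(z,98),'u at crest',np.median(u[z>np.percentile(z,85)]),'circ',r[:2],np.sqrt(r[2]+r[0]**2+r[1]**2),'lat',np.percentile(L[m],[2,98]))
B=ok&(Z>.115)&(U>0)
if B.sum()>20: print('bar',B.sum(),np.median(U[B]),np.median(Z[B]),np.percentile(L[B],[1,99]),np.polyfit(L[B],U[B],1))
E
```

```text
1.2 u -0.14375130247911916 w 0.03318640733853506 z 0.20257910570577836 F up/left/z -0.902683789670935 -0.8540118376557886 0.47973741558086613 0.0007997484882908913
can n 3093
1 z98 0.0894396796808796 u at crest -0.10502265369456801 circ [-0.10750037  0.08422229] 0.003903549654194281 lat [0.00850387 0.05077482]
-1 z98 0.09308113697292933 u at crest -0.0936418728434938 circ [-0.09361719  0.07325422] 0.01874168128705407 lat [-0.05410091 -0.00869249]
```

View pics/w1.png

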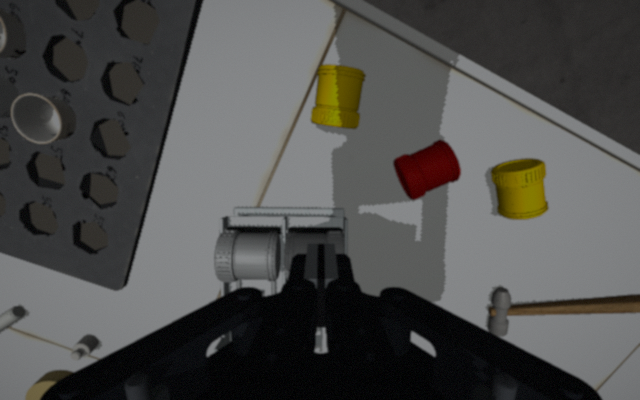

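The wrist view shows the low end at (290,210) and the right canister at (247,255), while the shut fingers hide the left one. The right canister's position confirms the frame, so I'll go down behind the left canister.

```bash
python3 - <<'E'
from h import *
st();go(W(-.140,.027,.09))
E
```

```text
1.25 u -0.1437763616529447 w 0.03329511787640495 z 0.20259563145920337 F up/left/z 0.7359781048432522 -0.028284696061732173 0.44473872750011656 0.003753279629739084
row [-0.008 -0.017  0.281] [0.005 0.008 0.007]
```

{"name": "carry_out", "arguments": {
  "deltas": [
    [[-0.008,-0.017,0.07,0.005,0.008,0.007,0],[-0.008,-0.017,0.14,0.005,0.008,0.007,0],[-0.008,-0.017,0.21,0.005,0.008,0.007,0],[-0.008,-0.017,0.281,0.005,0.008,0.007,0],[-0.008,-0.017,0.281,0.005,0.008,0.007,0],[-0.008,-0.017,0.281,0.005,0.008,0.007,0]]
  ]
}}

```text
clock: 1.85
tool_pos: [0.4094, 0.3356, 0.0902]
tool_rot: [[-0.904, -0.428, -0.001], [-0.428, 0.904, -0.001], [0.001, -0.0, -1.0]]
wrist_force: [0.5, 0.5, 0.6]
width: 0.003
grip_force: 0.0
```

```bash
python3 - <<'E'
from h import *
st();go(W(-.080,.027,.1026))
E
```

```text
1.85 u -0.1402417874282283 w 0.02673173996479744 z 0.09015434674323113 F up/left/z 0.6304286893564819 0.2060406021755207 0.5692504863558041 0.0025619311596397857
row [-0.151  0.    -0.031] [-0.    -0.002  0.002]
```

{"name": "carry_out", "arguments": {
  "deltas": [
    [[-0.01,0,-0.002,0,0,0,0],[-0.02,0,-0.004,0,0,0,0],[-0.03,0,-0.006,0,0,0,0],[-0.04,0,-0.008,0,0,0,0],[-0.05,0,-0.01,0,0,0,0],[-0.06,0,-0.012,0,0,0,0],[-0.07,0,-0.015,0,0,0,0],[-0.08,0,-0.017,0,0,0,0]]
  ]
}}

```text
clock: 2.65
tool_pos: [0.439, 0.3491, 0.0971]
tool_rot: [[-0.904, -0.428, -0.0], [-0.428, 0.904, -0.0], [0.0, -0.0, -1.0]]
wrist_force: [-2.3, -1.6, 1.8]
width: -0.002
grip_force: 1.5
```

{"name": "carry_out", "arguments": {
  "deltas": [
    [[-0.01,0,-0.002,0,0,0,0],[-0.02,0,-0.004,0,0,0,0],[-0.03,0,-0.006,0,0,0,0],[-0.04,0,-0.008,0,0,0,0],[-0.05,0,-0.01,0,0,0,0],[-0.06,0,-0.012,0,0,0,0],[-0.07,0,-0.015,0,0,0,0],[-0.08,0,-0.017,0,0,0,0]]
  ]
}}

```text
clock: 3.45
tool_pos: [0.468, 0.363, 0.104]
tool_rot: [[-0.904, -0.428, 0.0], [-0.428, 0.904, 0.0], [-0.0, -0.0, -1.0]]
wrist_force: [-2.7, -1.9, 1.6]
width: 0.001
grip_force: 1.6
```

```bash
python3 - <<'E'
from h import *
st();go(W(-.030,.027,.1135))
p,d=cams.camera('side');cv2.imwrite('pics/s2.png',cv2.resize(p[170:290,255:415],(800,600),interpolation=2)[:,:,::-1])
E
```

```text
3.45 u -0.07546085326987101 w 0.02650330915421526 z 0.10404812141209462 F up/left/z -3.2673092341148746 -0.5355006332045769 1.572760525365105 0.0012896813964237304
row [-0.114  0.001 -0.024] [-0.     0.001  0.004]
```

View pics/s2.png

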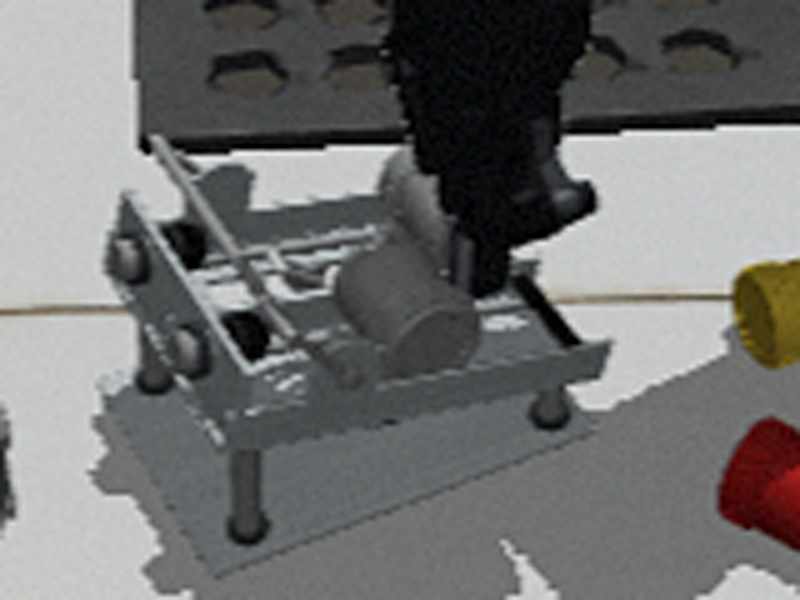

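The finger sits behind the left canister at (405,300), which has rolled about halfway up. I'll keep going.

{"name": "carry_out", "arguments": {
  "deltas": [
    [[-0.012,0,-0.003,0,0,0,0],[-0.024,0,-0.005,0,0,0,0],[-0.036,0,-0.008,0,0,0,0],[-0.048,0,-0.01,0,0,0,0],[-0.06,0,-0.013,0,0,0,0],[-0.072,0,-0.015,0,0,0,0],[-0.084,0,-0.018,0,0,0,0],[-0.094,0,-0.02,0,0,0,0]]
  ]
}}

```text
clock: 4.3
tool_pos: [0.5027, 0.3794, 0.1122]
tool_rot: [[-0.904, -0.428, 0.002], [-0.428, 0.904, 0.001], [-0.002, 0.0, -1.0]]
wrist_force: [-2.1, -1.9, 1.8]
width: -0.001
grip_force: 1.1
```

```bash
python3 - <<'E'
from h import *
st()
E
```

```text
4.3 u -0.03712560176794774 w 0.026546477571310498 z 0.11223741808179007 F up/left/z -2.742487174878596 -0.8044685667291468 1.794938758828106 -0.0012656519893030085
```

{"name": "carry_out", "arguments": {
  "deltas": [
    [[-0.005,0,-0.001,0,0,0,0],[-0.01,0,-0.002,0,0,0,0],[-0.015,0,-0.003,0,0,0,0],[-0.019,0,-0.004,0,0,0,0],[-0.023,0,-0.005,0,0,0,0],[-0.026,0,-0.006,0,0,0,0],[-0.026,0,-0.006,0,0,0,0],[-0.026,0,-0.006,0,0,0,0]]
  ]
}}

```text
clock: 5.1
tool_pos: [0.5091, 0.3824, 0.1136]
tool_rot: [[-0.904, -0.429, -0.005], [-0.429, 0.904, -0.003], [0.005, -0.0, -1.0]]
wrist_force: [-6.0, -3.3, 4.6]
width: -0.001
grip_force: 3.6
```

```bash
python3 - <<'E'
from h import *
st()
p,d=cams.camera('side');cv2.imwrite('pics/s3.png',cv2.resize(p[170:290,255:415],(800,600),interpolation=2)[:,:,::-1])
E
```

```text
5.1 u -0.030032976725665392 w 0.026564786905985564 z 0.11355973639426653 F up/left/z -6.816185419915074 -0.38941919143701 4.635047330287485 -0.0012554564863826983
```

View pics/s3.png

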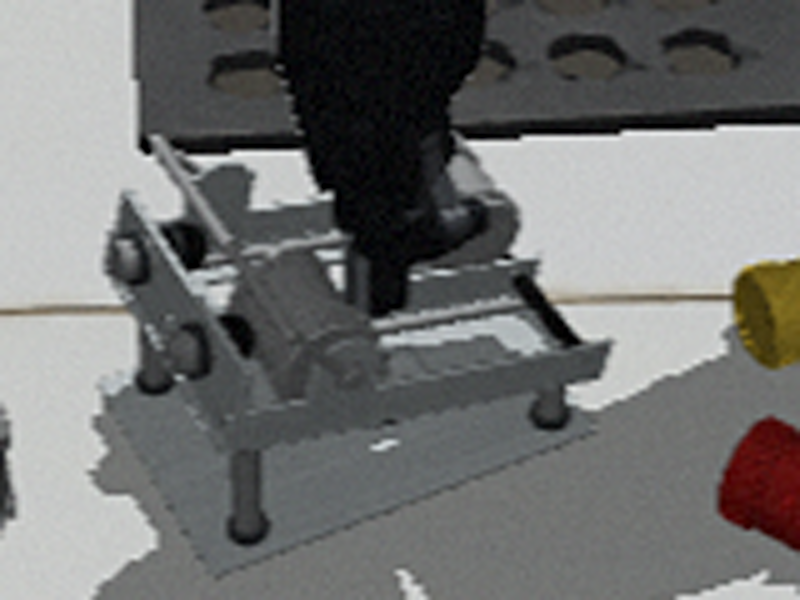

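The left canister is now in contact with the buffer, at about (300,330), and seems close to home. I'll push about 3.5 mm further, then back off.

{"name": "carry_out", "arguments": {
  "deltas": [
    [[-0.004,0,-0.001,0,0,0,0],[-0.007,0,-0.001,0,0,0,0],[-0.009,0,-0.002,0,0,0,0],[-0.009,0,-0.002,0,0,0,0],[-0.009,0,-0.002,0,0,0,0]]
  ]
}}

```text
clock: 5.65
tool_pos: [0.5114, 0.3835, 0.114]
tool_rot: [[-0.903, -0.429, -0.007], [-0.429, 0.904, -0.004], [0.008, -0.0, -1.0]]
wrist_force: [-9.1, -4.8, 4.0]
width: 0.0
grip_force: 4.7
```

```bash
python3 - <<'E'
from h import *
st()
E
```

```text
5.65 u -0.027516100768831306 w 0.026607092313162158 z 0.11403804077258176 F up/left/z -10.292056074506764 -0.4321165670515925 3.9893576986297408 0.0002454189903783394
```

{"name": "carry_out", "arguments": {
  "deltas": [
    [[0.006,0,0,0,0,0,0],[0.012,0,0,0,0,0,0],[0.018,0,0,0,0,0,0],[0.028,0,0,0,0,0,0],[0.05,0,0,0,0,0,0],[0.075,0,-0.02,0,0,0,0],[0.075,0,-0.12,0,0,0,0],[0.075,0,-0.23,0,0,0,0]]
  ]
}}

```text
clock: 6.45
tool_pos: [0.4853, 0.371, 0.2066]
tool_rot: [[-0.904, -0.428, -0.003], [-0.428, 0.904, -0.002], [0.003, -0.0, -1.0]]
wrist_force: [0.2, 1.3, -0.5]
width: -0.003
grip_force: 0.0
```

```bash
cat > chk.py <<'E'
from h import *
def chk(cam):
    c=cams.get_calibration(cam);p,d=cams.camera(cam);P=pts(cam,d,c)-mid
    U=P@up;L=P@l;Z=P[...,2]+mid[2]
    for side in(1,-1):
        for lo,hi,zm in((-.125,-.065,.085),(-.02,.014,.105)):
            m=(d>0)&(U>lo)&(U<hi)&(L*side>.012)&(L*side<.045)&(Z>zm)&(Z<zm+.014)
            if m.sum()>15: print(cam,'L' if side>0 else 'R','zone',lo,'n',m.sum(),'u',np.median(U[m]),'w',np.percentile(L[m],[2,98]),'z',np.percentile(Z[m],[50,90]))
    return p
E
python3 - <<'E'
from chk import *
st();chk('side');p=chk('top')
cv2.imwrite('pics/t4.png',cv2.resize(p[140:240,250:350],(600,600),interpolation=2)[:,:,::-1])
go(W(-.140,-.030,.20))
E
```

```text
6.45 u -0.05640658605110217 w 0.026399985008261698 z 0.20661862563224467 F up/left/z 0.7348602995656864 1.1377885855570895 -0.5395403926397925 -0.0030513915129487903
side L zone -0.02 n 170 u 0.0012672159237158416 w [0.01220437 0.04456253] z [0.11117172 0.11342597]
side R zone -0.125 n 169 u -0.08896166169114778 w [-0.04439437 -0.01261467] z [0.09110069 0.09339785]
top R zone -0.125 n 84 u -0.0942691875078086 w [-0.03031755 -0.01229857] z [0.0889633  0.09175505]
row [ 0.228 -0.143  0.038] [0.003 0.035 0.004]
```

View pics/t4.png

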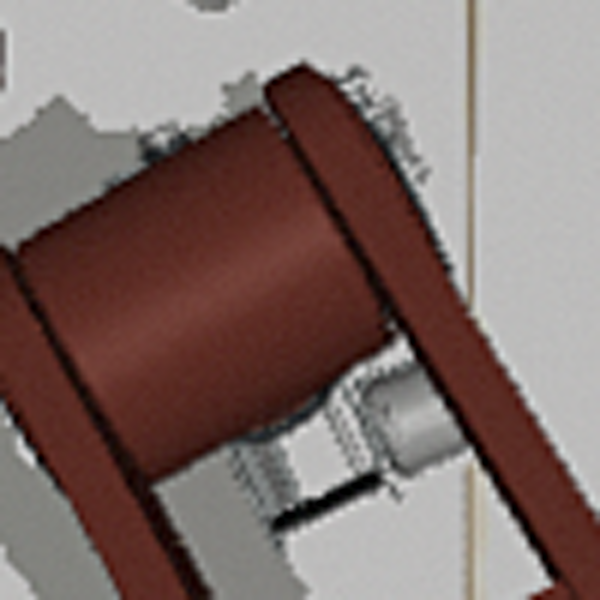

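The arm hides the rack's upper half, but the low end of the left gutter at (320,500) is empty and the side depth puts the left canister at home. I'll do the right one next.

{"name": "carry_out", "arguments": {
  "deltas": [
    [[0.08,-0.05,0.0,0,0,0,0],[0.16,-0.1,0.01,0,0,0,0],[0.228,-0.142,0.015,0,0,0,0],[0.228,-0.142,0.015,0,0,0,0],[0.228,-0.142,0.015,0,0,0,0]]
  ]
}}

```text
clock: 7.05
tool_pos: [0.4292, 0.2816, 0.2018]
tool_rot: [[-0.904, -0.428, 0.002], [-0.428, 0.904, 0.001], [-0.003, 0.0, -1.0]]
wrist_force: [0.1, 0.5, 0.5]
width: 0.001
grip_force: 0.0
```

```bash
python3 - <<'E'
from chk import *
st();chk('side');chk('top')
go(W(-.140,-.029,.09))
E
```

```text
7.05 u -0.1453601400596555 w -0.03054217808275117 z 0.2018011745495223 F up/left/z 0.24662720609733635 0.3952915979644406 0.5148702971690865 0.0005000388769202393
side L zone -0.02 n 166 u 0.001365614823741685 w [0.01221284 0.04436318] z [0.11102494 0.11335777]
side R zone -0.125 n 169 u -0.08902437546570854 w [-0.04419541 -0.01256339] z [0.09081692 0.09341591]
top L zone -0.02 n 147 u -0.001978950731578143 w [0.01245622 0.04451841] z [0.10964316 0.11302399]
top R zone -0.125 n 71 u -0.08699257533415668 w [-0.0444731  -0.01304455] z [0.08940016 0.09391262]
row [-0.009  0.003  0.281] [0.001 0.007 0.004]
```

{"name": "carry_out", "arguments": {
  "deltas": [
    [[-0.009,0.003,0.09,0,0,0,0],[-0.009,0.003,0.18,0,0,0,0],[-0.009,0.003,0.25,0,0,0,0],[-0.009,0.003,0.281,0,0,0,0],[-0.009,0.003,0.281,0,0,0,0]]
  ]
}}

```text
clock: 7.65
tool_pos: [0.4311, 0.2843, 0.0869]
tool_rot: [[-0.903, -0.429, -0.003], [-0.429, 0.903, -0.001], [0.003, 0.0, -1.0]]
wrist_force: [-0.4, -0.3, -0.8]
width: -0.002
grip_force: 0.0
```

```bash
python3 - <<'E'
from h import *
st()
E
```

```text
7.65 u -0.14247035783594297 w -0.028892461081056496 z 0.08691552697967979 F up/left/z -0.4805493651885518 -0.06719798195625223 -0.7527344269823708 -0.0018501664120463546
```

{"name": "carry_out", "arguments": {
  "deltas": [
    [[-0.01,0,-0.005,0,0,0,0],[-0.02,0,-0.01,0,0,0,0],[-0.03,0,-0.014,0,0,0,0],[-0.04,0,-0.016,0,0,0,0],[-0.05,0,-0.018,0,0,0,0],[-0.06,0,-0.02,0,0,0,0],[-0.07,0,-0.022,0,0,0,0],[-0.08,0,-0.024,0,0,0,0]]
  ]
}}

```text
clock: 8.45
tool_pos: [0.461, 0.2981, 0.0984]
tool_rot: [[-0.904, -0.428, -0.0], [-0.428, 0.904, -0.0], [0.0, -0.0, -1.0]]
wrist_force: [-3.3, -1.8, 3.0]
width: -0.002
grip_force: 1.8
```

{"name": "carry_out", "arguments": {
  "deltas": [
    [[-0.01,0,-0.002,0,0,0,0],[-0.02,0,-0.004,0,0,0,0],[-0.03,0,-0.006,0,0,0,0],[-0.04,0,-0.008,0,0,0,0],[-0.05,0,-0.01,0,0,0,0],[-0.06,0,-0.012,0,0,0,0],[-0.07,0,-0.015,0,0,0,0],[-0.08,0,-0.017,0,0,0,0]]
  ]
}}

```text
clock: 9.25
tool_pos: [0.49, 0.3119, 0.1052]
tool_rot: [[-0.904, -0.428, 0.0], [-0.428, 0.904, 0.0], [-0.0, -0.0, -1.0]]
wrist_force: [-2.7, -1.4, 2.6]
width: -0.002
grip_force: 1.8
```

```bash
python3 - <<'E'
from h import *
st();go(W(-.036,-.029,.1125))
E
```

```text
9.25 u -0.0773634751137573 w -0.029098037240981645 z 0.10524228133798086 F up/left/z -3.0069207968894274 -0.078246074905997 2.623232112699595 -0.0023386685414340147
row [-0.103  0.    -0.018] [-0.     0.001  0.004]
```

{"name": "carry_out", "arguments": {
  "deltas": [
    [[-0.013,0,-0.002,0,0,0,0],[-0.026,0,-0.004,0,0,0,0],[-0.039,0,-0.007,0,0,0,0],[-0.052,0,-0.009,0,0,0,0],[-0.065,0,-0.012,0,0,0,0],[-0.078,0,-0.014,0,0,0,0],[-0.09,0,-0.016,0,0,0,0],[-0.1,0,-0.018,0,0,0,0]]
  ]
}}

```text
clock: 10.05
tool_pos: [0.5268, 0.3293, 0.1126]
tool_rot: [[-0.904, -0.428, 0.002], [-0.428, 0.904, 0.001], [-0.002, -0.0, -1.0]]
wrist_force: [-3.4, -2.5, 3.0]
width: 0.003
grip_force: 2.2
```

{"name": "carry_out", "arguments": {
  "deltas": [
    [[-0.005,0,-0.001,0,0,0,0],[-0.01,0,-0.002,0,0,0,0],[-0.015,0,-0.003,0,0,0,0],[-0.02,0,-0.004,0,0,0,0],[-0.025,0,-0.005,0,0,0,0],[-0.03,0,-0.006,0,0,0,0],[-0.03,0,-0.006,0,0,0,0]]
  ]
}}

```text
clock: 10.75
tool_pos: [0.5342, 0.333, 0.114]
tool_rot: [[-0.903, -0.429, -0.006], [-0.429, 0.903, -0.003], [0.007, -0.0, -1.0]]
wrist_force: [-7.6, -3.5, 5.4]
width: 0.001
grip_force: 4.3
```

```bash
python3 - <<'E'
from h import *
st()
E
```

```text
10.75 u -0.028401589331590826 w -0.028883251607284645 z 0.1140397784204735 F up/left/z -8.345217785571322 0.04117061847847436 5.398120694364817 0.001128991461002667
```

A touch more, then withdraw.

{"name": "carry_out", "arguments": {
  "deltas": [
    [[-0.003,0,-0.001,0,0,0,0],[-0.005,0,-0.001,0,0,0,0],[-0.005,0,-0.001,0,0,0,0],[-0.005,0,-0.001,0,0,0,0]]
  ]
}}

```text
clock: 11.15
tool_pos: [0.5349, 0.3333, 0.1142]
tool_rot: [[-0.903, -0.429, -0.009], [-0.429, 0.903, -0.004], [0.01, -0.0, -1.0]]
wrist_force: [-10.3, -4.8, 6.0]
width: 0.002
grip_force: 5.6
```

{"name": "carry_out", "arguments": {
  "deltas": [
    [[0.006,0,0,0,0,0,0],[0.012,0,0,0,0,0,0],[0.018,0,0,0,0,0,0],[0.028,0,0,0,0,0,0],[0.05,0,0,0,0,0,0],[0.075,0,-0.02,0,0,0,0],[0.075,0,-0.12,0,0,0,0],[0.075,0,-0.23,0,0,0,0]]
  ]
}}

```text
clock: 11.95
tool_pos: [0.5095, 0.3211, 0.2067]
tool_rot: [[-0.904, -0.428, -0.003], [-0.428, 0.904, -0.001], [0.003, -0.0, -1.0]]
wrist_force: [-0.2, 0.5, -0.2]
width: 0.001
grip_force: 0.0
```

```bash
python3 - <<'E'
from chk import *
st();chk('side');chk('top')
go(W(.075,0,.26))
E
```

```text
11.95 u -0.05580253125196835 w -0.02906217261506989 z 0.20667912442387879 F up/left/z -0.0018872683548632752 0.5342983608935372 -0.21693362878723765 0.0011632298504571
side L zone -0.02 n 166 u 0.0018697472768545319 w [0.01238439 0.0437724 ] z [0.11104074 0.11312368]
side R zone -0.02 n 161 u 0.0006732715790489482 w [-0.04473971 -0.01289489] z [0.11082742 0.11312781]
row [-0.311  0.072 -0.103] [0.    0.035 0.004]
```

Both are home. Next I'll go over the bail to its uphill side.

{"name": "carry_out", "arguments": {
  "deltas": [
    [[-0.02,0.02,-0.05,0,0,0,0],[-0.11,0.05,-0.06,0,0,0,0],[-0.2,0.072,-0.06,0,0,0,0],[-0.277,0.072,-0.06,0,0,0,0],[-0.277,0.072,0.0,0,0,0,0],[-0.277,0.072,0.05,0,0,0,0],[-0.277,0.072,0.05,0,0,0,0],[-0.277,0.072,0.05,0,0,0,0]]
  ]
}}

```text
clock: 12.85
tool_pos: [0.5988, 0.3953, 0.1872]
tool_rot: [[-0.904, -0.428, -0.0], [-0.428, 0.904, -0.0], [0.0, -0.0, -1.0]]
wrist_force: [0.4, 0.6, 0.7]
width: 0.003
grip_force: 0.0
```

```bash
python3 - <<'E'
from h import *
st();go(W(.055,0,.1445))
p,d=cams.camera('side');cv2.imwrite('pics/s5.png',cv2.resize(p[170:290,245:405],(800,600),interpolation=2)[:,:,::-1])
E
```

```text
12.85 u 0.05658444863234632 w -4.0872019969974416e-05 z 0.18719211598156607 F up/left/z 0.6544254802991594 0.34160058072816374 0.7486598824878175 0.0028755000191529913
row [0.004 0.    0.107] [-0.    -0.     0.004]
```

View pics/s5.png

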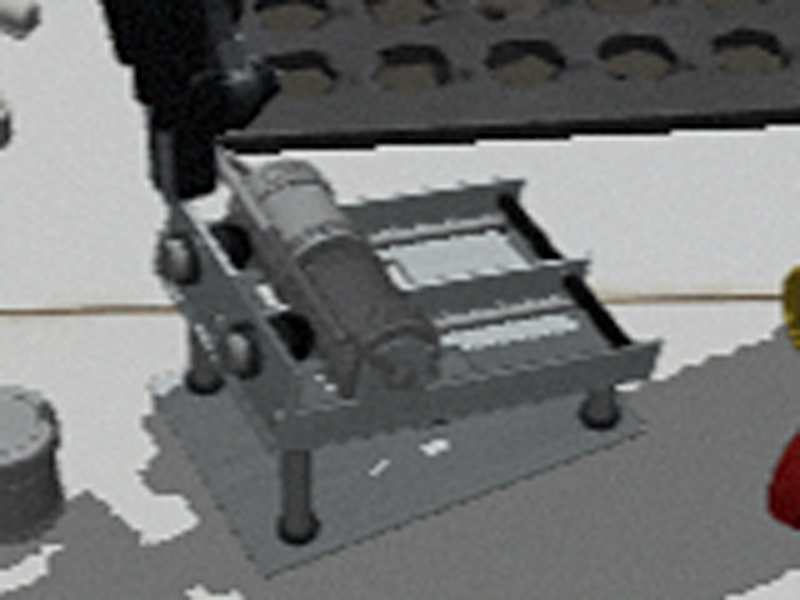

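Both canisters are home at (300,210) and (360,310). The bail bar is still back, and the fingertip at (185,180) is behind and above it.

{"name": "carry_out", "arguments": {
  "deltas": [
    [[0.004,0,0.05,0,0,0,0],[0.004,0,0.09,0,0,0,0],[0.004,0,0.106,0,0,0,0],[0.004,0,0.106,0,0,0,0],[0.004,0,0.106,0,0,0,0]]
  ]
}}

```text
clock: 13.4
tool_pos: [0.598, 0.3949, 0.1452]
tool_rot: [[-0.904, -0.428, 0.001], [-0.428, 0.904, 0.0], [-0.001, 0.0, -1.0]]
wrist_force: [0.3, -0.2, 0.4]
width: -0.002
grip_force: 0.0
```

```bash
python3 - <<'E'
from h import *
st()
E
```

```text
13.4 u 0.05570726292702943 w -2.6951837899504005e-05 z 0.14519727229501547 F up/left/z 0.21163580317152408 -0.36091215475244326 0.4366720940686526 -0.0018191329831200123
```

{"name": "carry_out", "arguments": {
  "deltas": [
    [[0.012,0,0,0,0,0,0],[0.024,0,0,0,0,0,0],[0.036,0,0,0,0,0,0],[0.046,0,0,0,0,0,0],[0.056,0,0,0,0,0,0],[0.066,0,0,0,0,0,0],[0.076,0,0,0,0,0,0],[0.086,0,0,0,0,0,0]]
  ]
}}

```text
clock: 14.2
tool_pos: [0.5662, 0.3799, 0.1447]
tool_rot: [[-0.904, -0.428, -0.0], [-0.428, 0.904, -0.0], [0.0, -0.0, -1.0]]
wrist_force: [0.7, 1.5, 0.7]
width: 0.003
grip_force: 0.3
```

{"name": "carry_out", "arguments": {
  "deltas": [
    [[0.01,0,-0.001,0,0,0,0],[0.02,0,-0.002,0,0,0,0],[0.03,0,-0.003,0,0,0,0],[0.04,0,-0.003,0,0,0,0],[0.05,0,-0.003,0,0,0,0],[0.06,0,-0.003,0,0,0,0],[0.07,0,-0.003,0,0,0,0],[0.08,0,-0.003,0,0,0,0]]
  ]
}}

```text
clock: 15.0
tool_pos: [0.5374, 0.3662, 0.1459]
tool_rot: [[-0.904, -0.428, 0.0], [-0.428, 0.904, 0.0], [-0.0, -0.0, -1.0]]
wrist_force: [0.3, -0.4, -0.6]
width: -0.001
grip_force: 0.0
```

```bash
python3 - <<'E'
from h import *
st()
E
```

```text
15.0 u -0.011358673858465403 w -0.00020004791415175176 z 0.14592539146411634 F up/left/z 0.08586817683491932 -0.44840181481843466 -0.6181870425848826 -0.0009380907409004172
```

{"name": "carry_out", "arguments": {
  "deltas": [
    [[0.01,0,0,0,0,0,0],[0.02,0,0,0,0,0,0],[0.02,0,0,0,0,0,0],[0.0,0,-0.02,0,0,0,0],[0,0,-0.12,0,0,0,0],[0,0,-0.24,0,0,0,0],[0,0,-0.3,0,0,0,0],[0,0,-0.3,0,0,0,0]]
  ]
}}

```text
clock: 15.8
tool_pos: [0.5415, 0.3683, 0.2737]
tool_rot: [[-0.904, -0.428, 0.012], [-0.428, 0.904, 0.006], [-0.014, 0.001, -1.0]]
wrist_force: [0.4, -0.1, 0.7]
width: 0.0
grip_force: 0.0
```

```bash
python3 - <<'E'
from chk import *
st();p=chk('side');cv2.imwrite('pics/s6.png',cv2.resize(p[170:290,245:405],(800,600),interpolation=2)[:,:,::-1])
E
```

```text
15.8 u -0.006788443346230409 w -2.8339430095205165e-05 z 0.27373410609173054 F up/left/z 0.2971773471225757 -0.27279606275825835 0.674095016021346 5.019662749082742e-05
side L zone -0.02 n 176 u 0.002387248125082303 w [0.01251162 0.04453179] z [0.11090803 0.11341389]
side R zone -0.02 n 168 u 0.0023978459422553003 w [-0.04385884 -0.01411007] z [0.11090943 0.11358529]
```

View pics/s6.png

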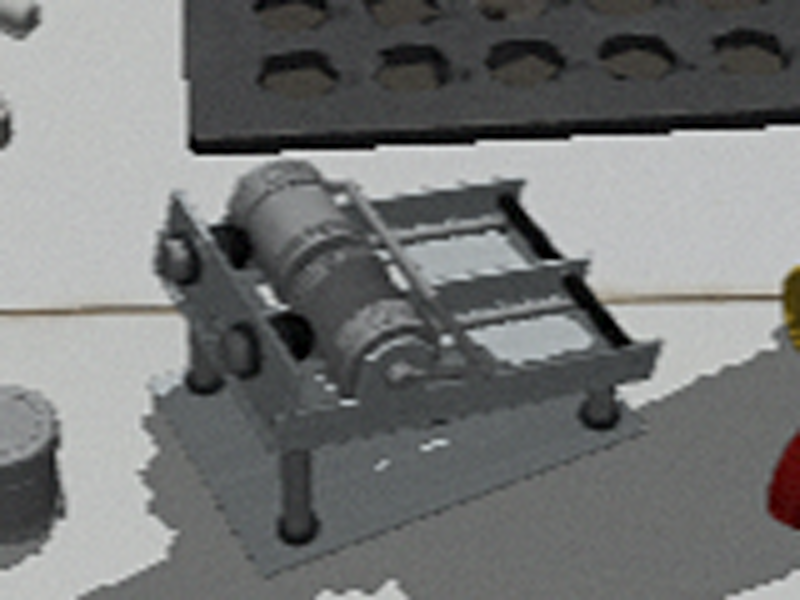

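The bail bar now lies low across both gutters, from (345,190) to (450,350), in front of both canisters, which are home. The arm is clear, so I'll hand in.

```bash
python3 -c "
from rig import job;print(job.finish_job())"
```

```text
the job is handed in; nothing more can be done
None
```

I nudged both canisters home and pushed the keeper over. The last picture shows it shut in front of them, with the arm clear. I handed the job in at about 16 s on the clock, and no verdict came back.

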